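Close the stick canister with its double lid, then lift off the dust cover alone

ROBOT

A 6-joint arm with a two-finger parallel gripper is mounted at the origin on the work surface. World frame = base frame: x ahead of the robot, y to its left, z up, the work surface at z = 0. Lengths are in mm, angles in rad, forces in N, time in s.
With the tool pointing down it reaches from about 225 to 725 mm from the base axis. Payload 3.1 kg.
Tool frame: the origin (TCP) lies on the front face of the gripper's body, between the roots of the fingers; the fingertips stand robot.nose_length ahead of it and the grasp point (between the pads) lies 54 mm ahead of it (robot.nose_length is the distance from the TCP to the fingertips, in mm); z points along the fingers, y is the direction in which the jaws open and shut (so a half turn about z gives the same grasp; the last joint's range is limited). The gripper opens to 85 mm and grips with 20 to 120 N. Pads are 22 mm wide; open, the fingers measure 114 mm over their backs; the gripper's body (76 mm by 85 mm) begins 54 mm behind the grasp point. The pads swing forward as they close: fully open they stand 13 mm farther back than shut.
Start: joints at [-1.307, 0.048, 0.099, 1.622, 0, 1.443], TCP at [200.457, -485.216, 303.912] pointing down, gripper open.
Joint ranges: [-2.91, 2.91], [-0.99, 1.94], [-1.21, 1.42], [-2.12, 2.29], [-1.49, 1.47], [-3.14, 3.14]. Speed limits (rad/s): [2.79, 2.79, 3.14, 3.14, 3.14, 3.14].

INTERFACE

Orientations are given as a rotation vector (axis times angle).
In Python, from station import telemetry, optics, job, robot gives the robot as it stands. The module is installed in compiled form; this text tells all that it offers.
- The arm moves only by the tool step_arm, never from a script. Its argument "rows" is a list of rows, each an object with "travel": the shift along the tool's x, y, z in mm, a list of three; "turn": the turn about the tool's z in rad. In form: [{"travel": [tx, ty, tz], "turn": turn}, ...]. A call has 1 to 20 rows; each row shifts and turns the commanded pose from where the row before left it, along the tool's axes as they then stand; what a row does not reach is not made up. A row lasts 1/12 s, in which the tool goes at most 41.7 mm and 7.16 degrees, less where a joint would pass 70% of its speed; a pose out of reach is approached as far as the arm can. A call is refused whole if a number of a shift passes 41.7 or a number of a turn 0.125, either way. A call with a gripper value outside its range is refused whole. "jaw" is the closure, from -1 (fully open) to 1 (shut), set as the call begins (left out, the last holds). The fingers move at their own pace and stop on an object; "squeeze" is the grip in N (left out, the last holds). Time passes only in rows, so rows that do not move let the fingers close. It gives the time, the measured TCP pose, the force and the opening at its end, in the units of the state.
- telemetry.observe(): the state, without advancing time (a new reading comes with each control period).
- optics.grab_frame(name): name is "scene" or "top"; returns a dict with "frame" (480x640x3 uint8, red, green, blue), "mtx" (3x3 intrinsics, pixels), "dist_coeffs" ([k1, k2, p1, p2, k3] as OpenCV has them; the pictures are not rectified), "rvec" (rotation vector, rad) and "tvec" (3), from world to camera coordinates, as OpenCV has them. Camera axes: x right, y down, z forward; pixel columns grow to the right and rows downward; lengths in mm; the calibration is good to about 2 mm. A picture is of the moment at which its call begins. There is no depth.
- job.job_done(): hands the job in, once; it reports no verdict.
The state is a dict: "t": time; "qpos": joint angles; "qvel": joint speeds; "joint_efforts": joint torques, N m; "tcp_pos": TCP position; "tool_rot": TCP orientation; "wrist_force": force on the tool from outside, world axes, zero at the start; "ft_torque": the same for the moment, N m; "gripper_width": finger opening in mm.
Only numpy, scipy, OpenCV 4.12 (cv2) and the standard library are available. Lean on these libraries where they do the work, as an engineer would, in place of code of your own. Each camera call takes 0.05 s, during which the arm holds its last target.

TASK

Close the open steel canister with the double lid from the green tray: carry the white inner lid by its orange post with the blue dust cover riding on it, and lower it until the inner lid is fully seated in the canister, then let go of the post. Then take the blue cover by its two yellow ears and lift it off alone, as it is due for washing, leaving the inner lid seated and undisturbed, and finish while still holding the cover, level and at rest, about 8 cm above where it lay. Do not drop the lids, and leave the canister and the other things on the table where they stand.

Things in the scene. Friction and masses are not known exactly. Their poses are not given: they have to be found in the camera images.
- tray: fixed green square plastic tray, 170 x 170 mm, rim 14 mm high, floor 4 mm above the table; origin at the centre of its underside, on the table. The double lid stands on its floor, anywhere within 20 mm of the middle. Tray and canister may be on either side
- canister: open round steel canister standing upright on the table with wooden sticks inside, loose, about 0.9 kg; outer diameter 110 mm, mouth 102 mm, 90 mm high, wall 4 mm; origin at the centre of its underside, z up
- inner_lid: white round inner lid, loose, 0.2 kg; origin at the centre of its underside, z up. Plug 94 mm in diameter (lower edge chamfered) from z = 0 to 12 mm, flange 108 mm in diameter from z = 12 to 18, round orange post 20 mm in diameter on the axis from z = 18 to 64. It stands on the tray floor under the blue cover, only the post showing through the cover's hole
- cover: blue round dust cover, loose, 0.14 kg, lying on the inner lid's flange, its origin 13 mm above the inner lid's; it rides along when the inner lid is lifted. Origin at the centre of the skirt's lower edge, z up. Outer diameter 122 mm, skirt 5 mm deep, 114 mm inside; plate from z = 5 to 9 mm with a 32 mm central hole for the post
- canister_rim (a point): centre of the canister's mouth, level with its rim, 90 mm above its underside. Seated, the inner lid's flange rests on the rim and its plug is inside, 4 mm play all round: the inner lid's origin is then 12 mm below this point
- post_top (a point): top centre of the orange post, 64 mm above the inner lid's origin; the post is free to grasp over its upper 37 mm, from above, with the fingers on the cover's x axis (between the ears)
- cover_ears (a point): point midway between the cover's two upright yellow ears, 24 mm above the cover's origin, axes as the cover's. The ears stand on the plate at y = +25.5 and -25.5 mm, each 7 mm thick in y, 26 mm long in x, up to z = 15 mm from here (58 mm over their outer faces, 44 mm between); grasp both from outside, fingers on the y axis, tips just above the plate (15 mm below here)
- water_bottle: bystander: clear water bottle with blue cap, 64 mm in diameter, 170 mm high, loose; origin at the centre of its underside
- pill_jar: bystander: amber jar, 54 mm in diameter, 75 mm high, loose; origin at the centre of its underside
- bowl: bystander: white bowl, 90 mm in diameter, 40 mm high, loose; origin at the centre of its underside
Not all that is in view belongs to the job. Leave any turquoise look-alike of the inner_lid alone.

How it is judged (in metres and radians):
On the way, in this order (a step that is already met when the one before it is completed fails the run):
1. the double lid is lifted from the tray as one piece, cover riding on the inner lid (height (world z) of inner_lid above 0.03 m and contact force between the fingers and inner_lid above 0.5 N and z of cover in the frame of inner_lid below 0.018 m and horizontal distance between cover and inner_lid below 0.01 m), for 0.2 s.
2. the inner lid is seated in the canister with the cover still on it, and the post is let go (z of inner_lid in the frame of canister between 0.07 and 0.0815 m and horizontal distance between inner_lid and canister below 0.008 m and angle between the z axis of inner_lid and the z axis of canister, either way round below 0.05 rad and z of cover in the frame of inner_lid below 0.018 m and horizontal distance between cover and inner_lid below 0.01 m and linear speed of inner_lid below 0.03 m/s and contact force between the fingers and inner_lid below 0.1 N), for 0.2 s.
At the end, for the whole second after the job is handed in: Inner lid untouched and seated in the upright canister (flange within 3.5 mm of the rim, 8 mm of the axis, 0.05 rad); cover gripped (over 1 N), level within 0.2 rad, at rest (under 0.03 m/s), 60 mm or more above where it lay, touching neither lid nor canister (z of inner_lid in the frame of canister between 0.07 and 0.0815 m and horizontal distance between inner_lid and canister below 0.008 m and angle between the z axis of inner_lid and the z axis of canister, either way round below 0.05 rad and z of cover in the frame of canister above 0.151 m and angle between cover's own z axis and vertical below 0.2 rad and linear speed of cover below 0.03 m/s and contact force between the fingers and cover above 1 N and contact force between cover and inner_lid below 0.05 N and contact force between cover and canister below 0.05 N and contact force between each of the arm, the fingers and inner_lid below 0.1 N and angle between canister's own z axis and vertical below 0.05 rad); the arm keeps its last pose, push and grip.
It fails at once if the cover is taken off (more than 17 mm up, or 30 mm sideways) while the inner lid is not seated in the canister ((z of cover in the frame of inner_lid above 0.03 m or horizontal distance between cover and inner_lid above 0.03 m) and not (z of inner_lid in the frame of canister between 0.07 and 0.0815 m and horizontal distance between inner_lid and canister below 0.008 m and angle between the z axis of inner_lid and the z axis of canister, either way round below 0.05 rad)).
It fails at once if the inner lid is dropped (moves faster than 0.4 m/s with no finger on it) (linear speed of inner_lid above 0.4 m/s and contact force between the fingers and inner_lid below 0.02 N and contact force between the fingers and cover below 0.02 N).
It fails at once if the canister is pushed more than 25 mm or tipped (distance of canister from where it was at the start of the episode above 0.025 m or angle between canister's own z axis and vertical above 0.2 rad).
It fails at once if a bystander is moved more than 20 mm (distance of any of water_bottle, pill_jar, bowl from where it was at the start of the episode above 0.02 m).
It also fails if it takes over 51 s, if anything falls off the work surface, if the arm or the gripper's body presses on something with over 40 N, if the wrist force passes 120 N, or if a joint passes its speed limit or range.

## Working session

There is one attempt and no reset: what is moved stays moved. The work goes in short steps, Python scripts to look and compute and a tool call to move; the robot and the scene stay as the last step left them, time stands still between calls to the robot, and variables do not carry over. Pictures are saved under pics/ and viewed, and the job is handed in when it is done.

Besides the shell and the picture viewer there is one more tool, called after "Emit:" in YAML: its name, and indented under it one key for each argument. step_arm: Moves the arm, as the interface text tells. Its arguments: {"type":"object","properties":{"rows":{"type":"array"},"jaw":{"type":"number"},"squeeze":{"type":"number"}},"required":["rows"]}

```bash
mkdir -p pics; python3 - <<'E'
from station import telemetry, optics, job, robot
import cv2
s=telemetry.observe();print(s); print(robot.nose_length)
for n in("scene","top"):
    f=optics.grab_frame(n);cv2.imwrite(f"pics/{n}0.png",f["frame"][:,:,::-1]);print({k:v for k,v in f.items() if k!="frame"})
E
```

```text
{'t': 0.0, 'qpos': array([-1.30680459e+00,  4.87141644e-02,  9.75250776e-02,  1.62198048e+00,
        3.60117695e-05,  1.44297643e+00]), 'qvel': array([-0.00141375, -0.00091725, -0.00071625, -0.00045385, -0.00062302,
        0.00039819]), 'joint_efforts': array([ 4.69196675e-04, -3.38782275e+01,  3.20014787e+01,  2.04332499e-02,
        2.43482091e-04,  4.61116628e-06]), 'tcp_pos': array([ 200.34487316, -484.77545735,  302.69950185]), 'tool_rot': array([-3.07917463e+00, -6.11065614e-01,  1.97035557e-04]), 'wrist_force': array([0.37296288, 0.44340031, 0.20073851]), 'ft_torque': array([ 0.01271519, -0.03247525, -0.02175701]), 'gripper_width': 85.22881361913207}
72.6
{'mtx': array([[560.09196353,   0.        , 312.48702275],
       [  0.        , 560.09196353, 239.9139361 ],
       [  0.        ,   0.        ,   1.        ]]), 'dist_coeffs': array([-0.06532023,  0.        ,  0.        ,  0.        ,  0.        ]), 'rvec': array([ 1.93419828,  1.82312935, -0.52862802]), 'tvec': array([ -26.45581097, -430.20452522, 1667.87288183])}
{'mtx': array([[556.13892402,   0.        , 316.09741453],
       [  0.        , 556.13892402, 244.32099573],
       [  0.        ,   0.        ,   1.        ]]), 'dist_coeffs': array([-0.1450712,  0.       ,  0.       ,  0.       ,  0.       ]), 'rvec': array([ 2.09540685, -2.153688  ,  0.14804931]), 'tvec': array([  22.17568857,  582.15731491, 1174.67976163])}
```

View pics/scene0.png

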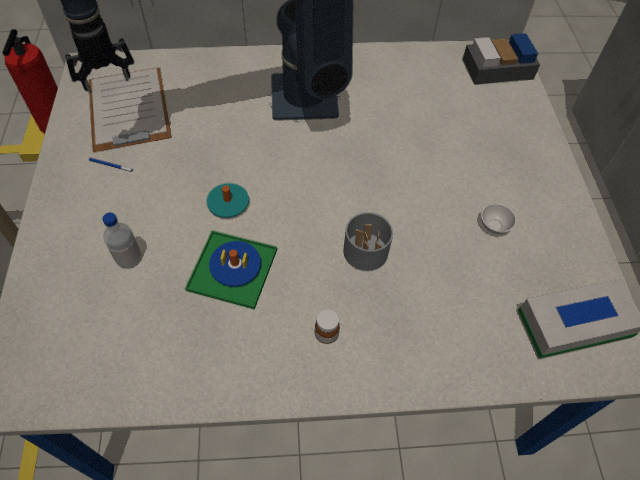

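View pics/top0.png

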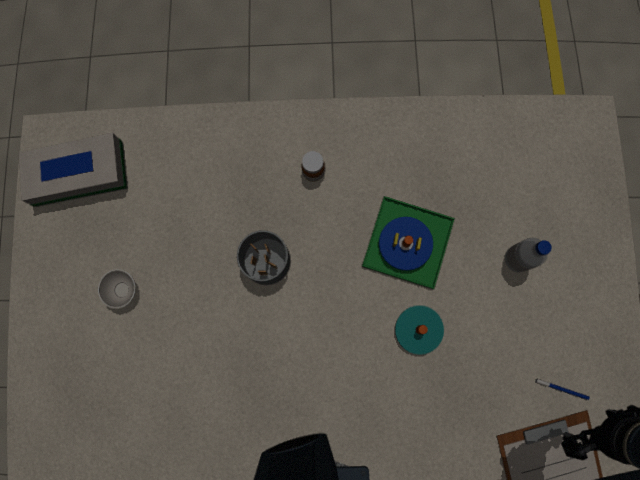

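```bash
cat > h.py <<'E'
import numpy as np, cv2
from station import telemetry, optics, job, robot
def grab(n,save=None):
    f=optics.grab_frame(n); 
    if save: cv2.imwrite(f"pics/{save}.png",f["frame"][:,:,::-1])
    return f
def proj(f,P):
    return cv2.projectPoints(np.asarray(P,float).reshape(-1,3),f["rvec"],f["tvec"],f["mtx"],f["dist_coeffs"])[0].reshape(-1,2)
def back(f,uv,z):
    n=cv2.undistortPoints(np.asarray(uv,float).reshape(-1,1,2),f["mtx"],f["dist_coeffs"]).reshape(-1,2)
    R=cv2.Rodrigues(f["rvec"])[0]; c=-R.T@f["tvec"]
    d=np.c_[n,np.ones(len(n))]@R
    return c+d*((z-c[2])/d[:,2])[:,None]
def crop(f,c,r,k,save,marks=()):
    im=f["frame"][:,:,::-1].copy(); u,v=map(int,c)
    im=cv2.resize(im[v-r:v+r,u-r:u+r],None,fx=k,fy=k,interpolation=cv2.INTER_CUBIC)
    for p in marks:
        q=((np.asarray(p)-[u-r,v-r]+.5)*k).astype(int); cv2.circle(im,tuple(int(x) for x in q),2,(255,0,255),-1)
    cv2.imwrite(f"pics/{save}.png",im); return im
E
python3 - <<'E'
from h import *
T=grab("top");S=grab("scene")
a=crop(T,(406,243),40,5,"a");b=crop(T,(263,258),40,5,"a");c=crop(S,(235,265),40,5,"a");d=crop(S,(368,242),40,5,"a")
cv2.imwrite("pics/crops.png",cv2.resize(np.vstack([np.hstack([a,b]),np.hstack([c,d])]),(600,600)) )
for n,f in(("top",T),("scene",S)):
    hsv=cv2.cvtColor(f["frame"],cv2.COLOR_RGB2HSV)
    w=(slice(200,290),slice(360,460)) if n=="top" else (slice(230,310),slice(180,280))
    def cen(lo,hi,z):
        m=cv2.inRange(hsv,lo,hi); k=np.zeros_like(m);k[w]=m[w]
        nn,l,st,ce=cv2.connectedComponentsWithStats(k)
        for i in range(1,nn):
            if st[i,4]>8: print(n,z,st[i],ce[i],back(f,ce[i],z).round(1))
        return k
    print("blue");k=cen((105,120,40),(125,255,255),26)
    cs=max(cv2.findContours(k,0,1)[0],key=len);h=cv2.convexHull(cs);
    W=back(f,h.reshape(-1,2),26)[:,:2].astype(np.float32);print(cv2.minEnclosingCircle(W), cv2.fitEllipse(W))
    print("yellow");cen((20,130,60),(35,255,255),50)
    print("orange");cen((3,140,60),(15,255,255),60)
    print("green");k=cen((50,100,30),(80,255,255),10);cs=np.vstack(cv2.findContours(k,0,1)[0])
    W=back(f,cs.reshape(-1,2),10)[:,:2].astype(np.float32);print(cv2.minAreaRect(W))
E
```

```text
blue
top 26 [ 379  217   54   53 1916] [405.45041754 243.28549061] [[ 582.6 -193.3   26. ]]
((583.2633056640625, -193.67507934570312), 60.52781295776367) ((583.3158569335938, -193.85670471191406), (119.65526580810547, 120.39917755126953), 54.21702194213867)
yellow
top 50 [394 233   5  11  32] [395.84375 238.15625] [[ 590.7 -169.4   50. ]]
top 50 [417 238   5  11  33] [418.72727273 243.        ] [[ 578.5 -219.2   50. ]]
orange
top 60 [404 236   9   8  57] [408.07017544 239.52631579] [[ 585.2 -194.7   60. ]]
green
top 10 [ 362  200   92   89 3028] [410.20739762 242.33025099] [[ 587.1 -206.5   10. ]]
((588.885498046875, -202.13690185546875), (169.10609436035156, 170.0751953125), 70.47834014892578)
blue
scene 26 [ 209  242   52   44 1424] [234.86516854 264.53230337] [[ 591.4 -194.3   26. ]]
((586.6015014648438, -194.8455352783203), 60.96695327758789) ((586.6890258789062, -194.96287536621094), (119.77790069580078, 121.61080169677734), 104.75482177734375)
yellow
scene 50 [221 250   5  15  55] [222.98181818 257.07272727] [[ 584.2 -219.5   50. ]]
scene 50 [242 253   5  15  55] [244.30909091 260.10909091] [[ 595.1 -170.1   50. ]]
orange
scene 60 [229 250  10  16 116] [233.49137931 257.31034483] [[ 592.4 -194.1   60. ]]
green
scene 10 [ 186  231   91   78 2661] [229.72867343 273.52799699] [[ 605.8 -207.9   10. ]]
((590.5507202148438, -203.13833618164062), (171.59674072265625, 173.50759887695312), 70.30970764160156)
```

View pics/crops.png

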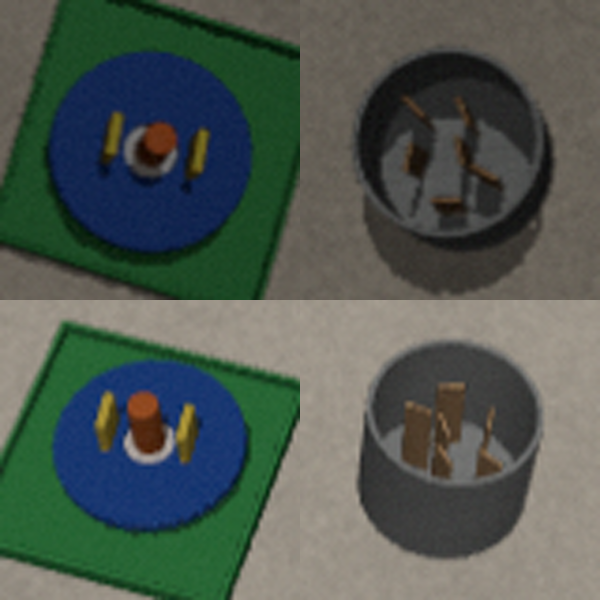

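```bash
cat >> h.py <<'E'
def gradmag(f):
    g=cv2.GaussianBlur(cv2.cvtColor(f["frame"],cv2.COLOR_RGB2Lab).astype(np.float32),(0,0),0.8)
    return sum(cv2.Sobel(g[:,:,i],5,1,0)**2+cv2.Sobel(g[:,:,i],5,0,1)**2 for i in range(3))**.5
A=np.linspace(0,2*np.pi,180,endpoint=False)
def fitcirc(f,rz,c0,rad=14,G=None):
    G=np.minimum(gradmag(f),60) if G is None else G
    best=[]
    for st,rr,in((1,rad),(0.25,1.5)):
        res=[]
        for dx in np.arange(-rr,rr+.01,st):
            for dy in np.arange(-rr,rr+.01,st):
                s=0
                for r,z in rz:
                    P=np.c_[c0[0]+dx+r*np.cos(A),c0[1]+dy+r*np.sin(A),0*A+z]
                    q=proj(f,P).astype(np.float32)
                    s+=cv2.remap(G,q[:,0].copy(),q[:,1].copy(),cv2.INTER_LINEAR).mean()
                res.append((s,c0[0]+dx,c0[1]+dy))
        b=max(res);c0=b[1:]
    return np.round(b,2)
E
python3 - <<'E'
from h import *
for n in("top","scene"):
    f=grab(n)
    c0=back(f,[(263,257) if n=="top" else (368,230)],90)[0,:2];print(n,c0)
    for rz in([(55,90)],[(51,90)],[(55,90),(51,90)]): print(rz,fitcirc(f,rz,c0))
    c1=(585,-194.5)
    for rz in([(61,26)],[(61,17)],[(16,26)],[(10,68)]): print(rz,fitcirc(f,rz,c1,8))
    for nm,uv in(("jar",(313,165) if n=="top" else (327,320)),("bottlecap",(543,247) if n=="top" else (110,217)),("bowl",(117,290) if n=="top" else (497,217)),("turq",(422,329) if n=="top" else (227,190))):
        print(nm,back(f,[uv],dict(jar=75,bottlecap=170,bowl=40,turq=64)[nm]).round())
E
```

```text
top [551.66570709 118.61646601]
[(55, 90)] [ 57.91 555.42 121.37]
[(51, 90)] [ 57.68 553.67 119.12]
[(55, 90), (51, 90)] [113.89 554.42 119.62]
[(61, 26)] [  60.   584.5 -193. ]
[(61, 17)] [  60.    586.25 -195.  ]
[(16, 26)] [  59.97  584.5  -194.25]
[(10, 68)] [  60.    584.5  -194.25]
jar [[756.   8.  75.]]
bottlecap [[ 543. -451.  170.]]
bowl [[493. 457.  40.]]
turq [[ 391. -214.   64.]]
scene [553.4648097 118.5090367]
[(55, 90)] [ 59.73 557.96 120.01]
[(51, 90)] [ 58.37 555.21 121.01]
[(55, 90), (51, 90)] [117.38 557.21 119.76]
[(61, 26)] [  60.    587.25 -194.75]
[(61, 17)] [  60.    581.25 -196.  ]
[(16, 26)] [  60.    581.5  -194.75]
[(10, 68)] [  60.    586.25 -193.75]
jar [[768.   7.  75.]]
bottlecap [[ 543. -452.  170.]]
bowl [[498. 454.  40.]]
turq [[ 398. -212.   64.]]
```

```bash
sed -i 's/np.minimum(gradmag(f),60)/np.minimum(gradmag(f),400)/' h.py
python3 - <<'E'
from h import *
for n in("top","scene"):
    f=grab(n);print(n, gradmag(f).max())
    c0=(555.5,120)
    for rz in([(55,90)],[(51,90)],[(55,90),(51,90)]): print(rz,fitcirc(f,rz,c0,8))
    c1=(585,-194.5)
    for rz in([(61,26)],[(16,26)],[(10,68)]): print(rz,fitcirc(f,rz,c1,8))
E
```

```text
top 295.4019
[(55, 90)] [116.08 555.25 117.25]
[(51, 90)] [132.88 555.5  121.25]
[(55, 90), (51, 90)] [244.86 554.75 121.  ]
[(61, 26)] [ 154.72  583.5  -193.75]
[(16, 26)] [ 168.26  584.25 -194.5 ]
[(10, 68)] [ 162.33  583.75 -193.75]
scene 419.93317
[(55, 90)] [152.52 558.5  119.5 ]
[(51, 90)] [162.76 554.25 120.75]
[(55, 90), (51, 90)] [294.75 556.75 120.  ]
[(61, 26)] [ 193.91  586.75 -195.  ]
[(16, 26)] [ 219.11  585.25 -195.25]
[(10, 68)] [ 196.41  584.75 -195.25]
```

Emit:
step_arm:
  rows:
    - {"travel": [0, 0, 0], "turn": -0.12}
    - {"travel": [0, 0, 0], "turn": -0.12}
    - {"travel": [0, 0, 0], "turn": -0.12}
    - {"travel": [0, 0, 0], "turn": -0.12}
    - {"travel": [0, 0, 0], "turn": -0.12}
    - {"travel": [0, 0, 0], "turn": -0.12}
    - {"travel": [0, 0, 0], "turn": -0.12}
    - {"travel": [0, 0, 0], "turn": -0.11}
    - {"travel": [0, 0, 0], "turn": 0}
  jaw: -1
  squeeze: 60

```text
t: 1.15
tcp_pos: [200.4, -485.2, 303.9]
tool_rot: [2.459, 1.955, -0.0]
wrist_force: [0.4, -0.1, -0.9]
gripper_width: 85.6
```

```bash
cat > go.py <<'E'
import sys,numpy as np,cv2
from station import telemetry
s=telemetry.observe();R=cv2.Rodrigues(s["tool_rot"])[0];p=s["tcp_pos"]
print("t",s["t"],"p",p.round(1),"xang",np.degrees(np.arctan2(R[1,0],R[0,0])).round(2),"R2",R[:,2].round(4),"j6",s["qpos"][5].round(3),"w",round(s["gripper_width"],1),"F",s["wrist_force"].round(1))
if len(sys.argv)>3:
    d=np.array(list(map(float,sys.argv[1:4])))-p
    l=R.T@d; print("tool delta",l.round(1),"rows",np.ceil(np.linalg.norm(l)/30)) 
E
python3 go.py 584.5 -194.5 303
```

```text
t 1.15 p [ 200.4 -485.2  303.9] xang 76.98 R2 [-0. -0. -1.] j6 0.491 w 85.6 F [ 0.4 -0.1 -0.9]
tool delta [369.7 308.7   0.9] rows 17.0
```

Emit:
step_arm:
  rows:
    - {"travel": [11, 9, 0], "turn": 0}
    - {"travel": [21.7, 18.2, 0], "turn": 0}
    - {"travel": [21.7, 18.2, 0], "turn": 0}
    - {"travel": [21.7, 18.2, 0], "turn": 0}
    - {"travel": [21.7, 18.2, 0], "turn": 0}
    - {"travel": [21.7, 18.2, 0], "turn": 0}
    - {"travel": [21.7, 18.2, 0], "turn": 0}
    - {"travel": [21.7, 18.2, 0], "turn": 0}
    - {"travel": [21.7, 18.2, 0], "turn": 0}
    - {"travel": [21.7, 18.2, 0], "turn": 0}
    - {"travel": [21.7, 18.2, 0], "turn": 0}
    - {"travel": [21.7, 18.2, 0], "turn": 0}
    - {"travel": [21.7, 18.2, 0], "turn": 0}
    - {"travel": [21.7, 18.2, 0], "turn": 0}
    - {"travel": [21.7, 18.2, 0], "turn": 0}
    - {"travel": [21.7, 18.2, 0], "turn": 0}
    - {"travel": [21.7, 18.2, 0], "turn": 0}
    - {"travel": [11, 9, 0], "turn": 0}
    - {"travel": [0, 0, 0], "turn": 0}

```text
t: 2.73
tcp_pos: [587.4, -193.5, 303.1]
tool_rot: [-2.459, -1.954, -0.001]
wrist_force: [-0.0, -0.9, -1.1]
gripper_width: 85.8
```

```bash
python3 go.py 584.5 -194.5 180
```

```text
t 2.7333 p [ 587.4 -193.5  303.1] xang 76.94 R2 [ 2.0e-04  1.2e-03 -1.0e+00] j6 1.372 w 85.8 F [-0.  -0.9 -1.1]
tool delta [ -1.8  -2.6 123. ] rows 5.0
```

Emit:
step_arm:
  rows:
    - {"travel": [0, 0, 20], "turn": 0}
    - {"travel": [0, 0, 25], "turn": 0}
    - {"travel": [0, 0, 25], "turn": 0}
    - {"travel": [0, 0, 25], "turn": 0}
    - {"travel": [0, 0, 20], "turn": 0}
    - {"travel": [0, 0, 8], "turn": 0}
    - {"travel": [0, 0, 0], "turn": 0}
    - {"travel": [0, 0, 0], "turn": 0}

```text
t: 3.4
tcp_pos: [585.1, -196.2, 181.3]
tool_rot: [-2.462, -1.951, 0.0]
wrist_force: [-0.1, -0.1, 0.5]
gripper_width: 85.1
```

```bash
python3 go.py 584.5 -194.5 110; python3 - <<'E'
from h import *
s=telemetry.observe();p=s["tcp_pos"]
T=grab("top");S=grab("scene")
a=crop(T,(406,243),40,6,"a");c=crop(S,(235,255),40,6,"a")
cv2.imwrite("pics/pre.png",np.hstack([a,c]))
E
```

```text
t 3.4 p [ 585.1 -196.2  181.3] xang 76.8 R2 [-3.e-04 -1.e-04 -1.e+00] j6 1.369 w 85.1 F [-0.1 -0.1  0.5]
tool delta [ 1.6 -0.9 71.3] rows 3.0
```

View pics/pre.png

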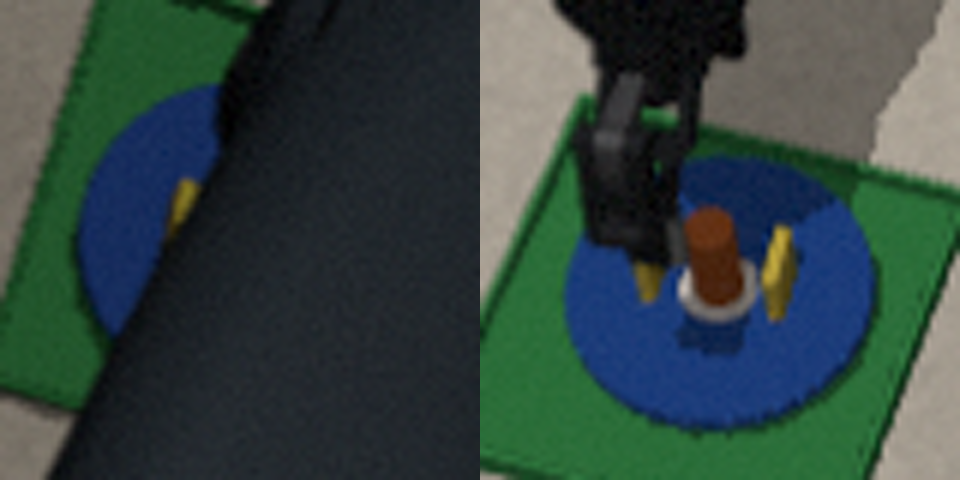

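```bash
python3 - <<'E'
from h import *
s=telemetry.observe();p=s["tcp_pos"];R=cv2.Rodrigues(s["tool_rot"])[0]
S=grab("scene")
P=[p+R@np.array(v,float) for v in ((0,0,0),(0,0,72.6),(0,42.5,72.6),(0,-42.5,72.6),(0,42.5,60),(0,-42.5,60),(11,-57,60),(-11,-57,60),(11,-57,72.6),(-11,-57,72.6))]
q=proj(S,P);print(q.round());print(P[2:4])
crop(S,(225,240),50,6,"ov",q)
E
```

```text
[[226. 224.]
 [230. 243.]
 [225. 259.]
 [235. 228.]
 [225. 256.]
 [234. 225.]
 [240. 220.]
 [231. 219.]
 [241. 223.]
 [231. 222.]]
[array([ 627.80586496, -206.34588432,  110.73169206]), array([ 545.04217569, -186.97873356,  110.43978512])]
```

View pics/ov.png

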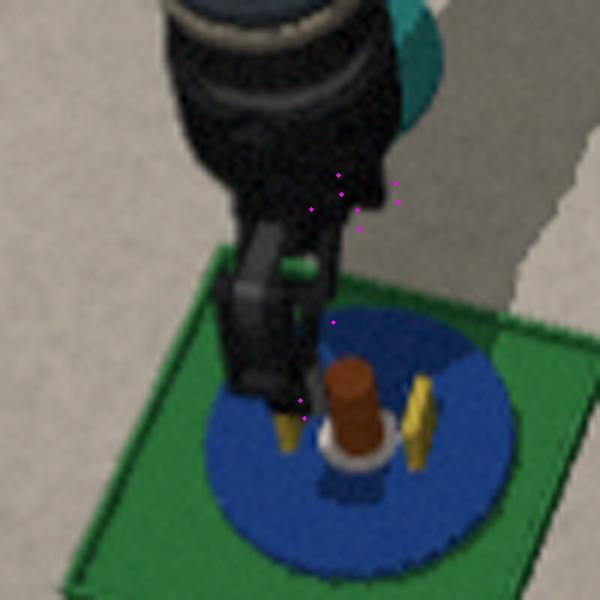

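Emit:
step_arm:
  rows:
    - {"travel": [0.8, -0.4, 10], "turn": 0}
    - {"travel": [0.8, -0.5, 18], "turn": 0}
    - {"travel": [0, 0, 18], "turn": 0}
    - {"travel": [0, 0, 8], "turn": 0}
    - {"travel": [0, 0, 2], "turn": 0}
    - {"travel": [0, 0, 0], "turn": 0}
    - {"travel": [0, 0, 0], "turn": 0}

```text
t: 4.13
tcp_pos: [585.4, -194.3, 125.8]
tool_rot: [2.46, 1.952, 0.001]
wrist_force: [0.1, 0.0, 0.7]
gripper_width: 85.6
```

```bash
python3 go.py 584.5 -194.5 110;python3 - <<'E'
from h import *
S=grab("scene");T=grab("top")
a=crop(S,(230,250),40,7,"ov");b=crop(T,(406,243),40,7,"ov"); cv2.imwrite("pics/ov2.png",cv2.resize(np.hstack([a,b]),(800,400)))
E
```

```text
t 4.1333 p [ 585.4 -194.3  125.8] xang 76.88 R2 [ 1.3e-03 -5.0e-04 -1.0e+00] j6 1.371 w 85.6 F [0.1 0.  0.7]
tool delta [-0.4 -0.8 15.8] rows 1.0
```

View pics/ov2.png

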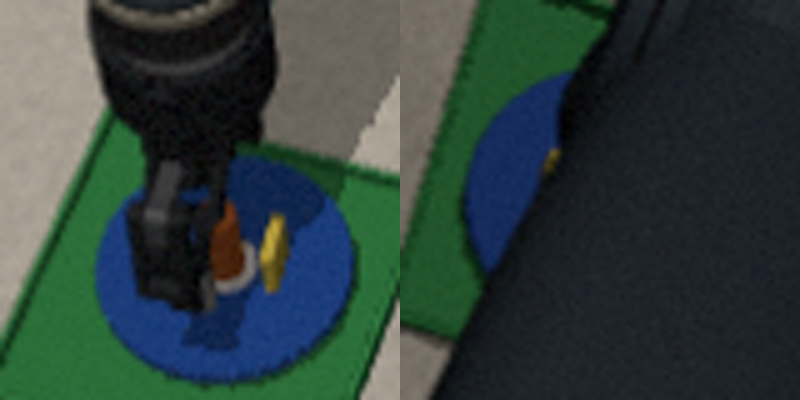

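```bash
python3 - <<'E'
from h import *
s=telemetry.observe();p=s["tcp_pos"];R=cv2.Rodrigues(s["tool_rot"])[0]
S=grab("scene")
P=[p+R@np.array(v,float) for v in ((-11,42.5,60),(11,42.5,60),(-11,57,60),(11,57,60),(-11,42.5,30),(11,42.5,30),(0,0,0),(38,0,0),(-38,0,0))]+[np.array([584.5,-194.5,68])]
q=proj(S,P)
im=crop(S,(230,250),40,9,"ov3",q)
E
```

```text
(no output)
```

View pics/ov3.png

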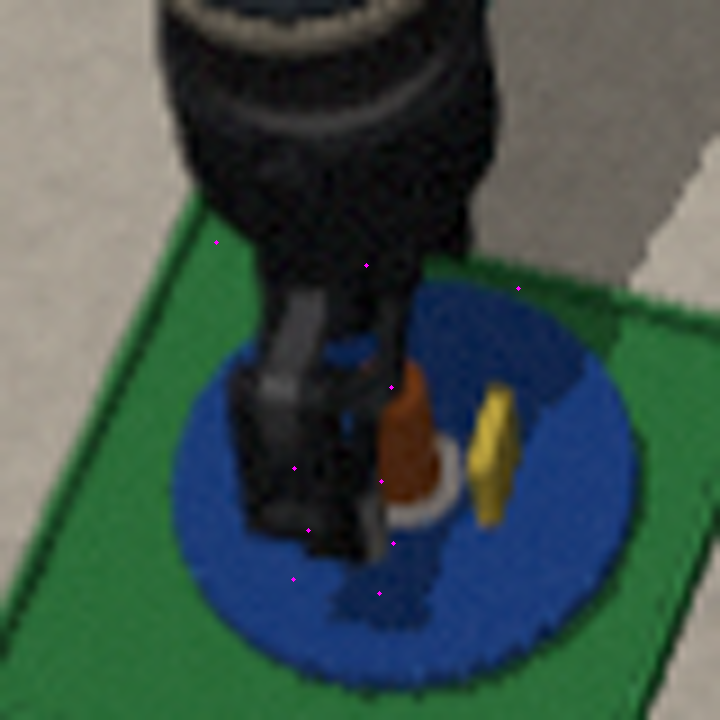

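Emit:
step_arm:
  rows:
    - {"travel": [0, -0.4, 6], "turn": 0}
    - {"travel": [0, -0.4, 7], "turn": 0}
    - {"travel": [0, 0, 4], "turn": 0}
    - {"travel": [0, 0, 1], "turn": 0}
    - {"travel": [0, 0, 0], "turn": 0}
    - {"travel": [0, 0, 0], "turn": 0}

```text
t: 4.78
tcp_pos: [583.9, -193.8, 106.5]
tool_rot: [-2.46, -1.953, 0.0]
wrist_force: [0.5, -0.6, 0.2]
gripper_width: 85.7
```

Emit:
step_arm:
  rows:
    - {"travel": [0, 0, 0], "turn": 0}
    - {"travel": [0, 0, 0], "turn": 0}
    - {"travel": [0, 0, 0], "turn": 0}
    - {"travel": [0, 0, 0], "turn": 0}
    - {"travel": [0, 0, 0], "turn": 0}
    - {"travel": [0, 0, 0], "turn": 0}
    - {"travel": [0, 0, 0], "turn": 0}
    - {"travel": [0, 0, 0], "turn": 0}
    - {"travel": [0, 0, 0], "turn": 0}
    - {"travel": [0, 0, 0], "turn": 0}
    - {"travel": [0, 0, 0], "turn": 0}
    - {"travel": [0, 0, 0], "turn": 0}
  jaw: 1
  squeeze: 60

```text
t: 5.78
tcp_pos: [584.4, -194.0, 107.3]
tool_rot: [2.46, 1.953, 0.001]
wrist_force: [0.0, -0.5, 2.9]
gripper_width: 18.8
```

```bash
python3 go.py 584.5 -194.5 110;python3 - <<'E'
from h import *
S=grab("scene");crop(S,(230,250),40,9,"gr1")
E
```

```text
t 5.7833 p [ 584.4 -194.   107.3] xang 76.88 R2 [ 8.e-04 -3.e-04 -1.e+00] j6 1.37 w 18.8 F [ 0.  -0.5  2.9]
tool delta [-0.4  0.2 -2.7] rows 1.0
```

View pics/gr1.png

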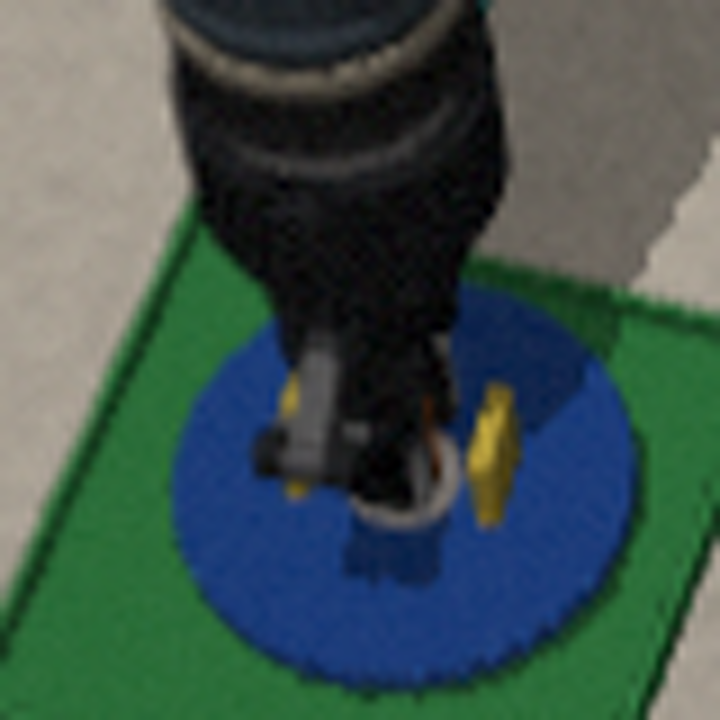

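Emit:
step_arm:
  rows:
    - {"travel": [0, 0, -2], "turn": 0}
    - {"travel": [0, 0, -4], "turn": 0}
    - {"travel": [0, 0, -6], "turn": 0}
    - {"travel": [0, 0, -9], "turn": 0}
    - {"travel": [0, 0, -12], "turn": 0}
    - {"travel": [0, 0, -12], "turn": 0}
    - {"travel": [0, 0, -12], "turn": 0}
    - {"travel": [0, 0, -12], "turn": 0}
    - {"travel": [0, 0, -12], "turn": 0}
    - {"travel": [0, 0, -12], "turn": 0}
    - {"travel": [0, 0, -12], "turn": 0}
    - {"travel": [0, 0, -12], "turn": 0}
    - {"travel": [0, 0, -12], "turn": 0}
    - {"travel": [0, 0, -7], "turn": 0}
    - {"travel": [0, 0, -4], "turn": 0}
    - {"travel": [0, 0, 0], "turn": 0}
    - {"travel": [0, 0, 0], "turn": 0}
    - {"travel": [0, 0, 0], "turn": 0}

```text
t: 7.33
tcp_pos: [583.7, -193.8, 245.8]
tool_rot: [-2.459, -1.952, 0.001]
wrist_force: [0.0, 0.3, -3.6]
gripper_width: 18.4
```

```bash
python3 go.py 556 120.3 248;python3 - <<'E'
from h import *
S=grab("scene",'lift');
E
```

```text
t 7.3333 p [ 583.7 -193.8  245.8] xang 76.88 R2 [-1.8e-03  8.0e-04 -1.0e+00] j6 1.37 w 18.4 F [ 0.   0.3 -3.6]
tool delta [299.6 -98.3  -1.9] rows 11.0
```

View pics/lift.png

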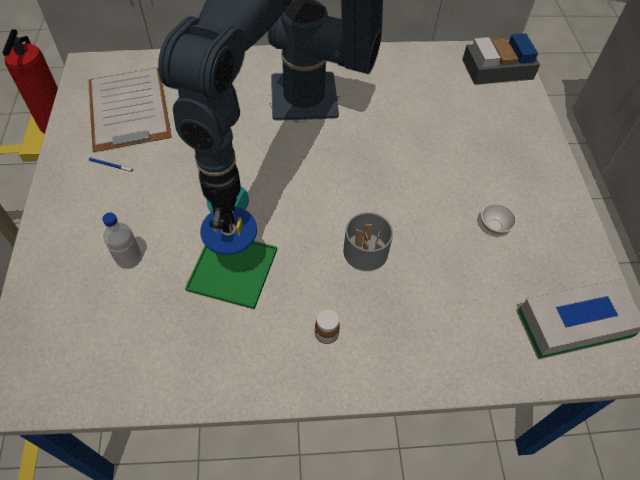

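Emit:
step_arm:
  rows:
    - {"travel": [4, -1.3, 0], "turn": 0}
    - {"travel": [10, -3.3, 0], "turn": 0}
    - {"travel": [18, -5.9, 0], "turn": 0}
    - {"travel": [18, -5.9, 0], "turn": 0}
    - {"travel": [18, -5.9, 0], "turn": 0}
    - {"travel": [18, -5.9, 0], "turn": 0}
    - {"travel": [18, -5.9, 0], "turn": 0}
    - {"travel": [18, -5.9, 0], "turn": 0}
    - {"travel": [18, -5.9, 0], "turn": 0}
    - {"travel": [18, -5.9, 0], "turn": 0}
    - {"travel": [18, -5.9, 0], "turn": 0}
    - {"travel": [18, -5.9, 0], "turn": 0}
    - {"travel": [18, -5.9, 0], "turn": 0}
    - {"travel": [18, -5.9, 0], "turn": 0}
    - {"travel": [18, -5.9, 0], "turn": 0}
    - {"travel": [18, -5.9, 0], "turn": 0}
    - {"travel": [18, -5.9, 0], "turn": 0}
    - {"travel": [11, -3.6, 0], "turn": 0}
    - {"travel": [4, -1.5, 0], "turn": 0}
    - {"travel": [0, 0, 0], "turn": 0}

```text
t: 9.05
tcp_pos: [555.9, 120.7, 246.8]
tool_rot: [-2.459, -1.956, 0.001]
wrist_force: [0.5, 0.6, -4.4]
gripper_width: 18.7
```

Emit:
step_arm:
  rows:
    - {"travel": [0, 0, 0], "turn": 0}
    - {"travel": [0, 0, 0], "turn": 0}
    - {"travel": [0, 0, 0], "turn": 0}

```text
t: 9.3
tcp_pos: [556.5, 118.6, 246.9]
tool_rot: [2.462, 1.951, -0.0]
wrist_force: [0.3, 0.8, -4.2]
gripper_width: 18.5
```

```bash
python3 go.py 556 120.3 215;python3 - <<'E'
from h import *
S=grab("scene");T=grab("top");s=telemetry.observe();p=s["tcp_pos"]
c=np.array([556,120.3,90]); qs=proj(S,[c])[0]; qt=proj(T,[c])[0]; print(qs,qt)
a=crop(S,qs+[-0,-10],50,8,"x");b=crop(T,qt,50,8,"x");cv2.imwrite("pics/over.png",cv2.resize(np.hstack([a,b]),(800,400)))
zo=p[2]-107.3+4
for n,f in(("scene",S),("top",T)):
    print(n,fitcirc(f,[(61,zo+22)],p[:2],9), fitcirc(f,[(61,zo+22),(16,zo+22)],p[:2],9))
E
```

```text
t 9.3 p [556.5 118.6 246.9] xang 76.79 R2 [-0.e+00 -4.e-04 -1.e+00] j6 1.894 w 18.5 F [ 0.3  0.8 -4.2]
tool delta [ 1.5 -0.9 31.9] rows 2.0
[368.89753691 230.87067884] [262.19083065 255.00199809]
scene [202.12 559.27 115.98] [367.23 558.27 116.23]
top [ 86.54 556.02 118.23] [149.99 555.52 116.48]
```

View pics/over.png

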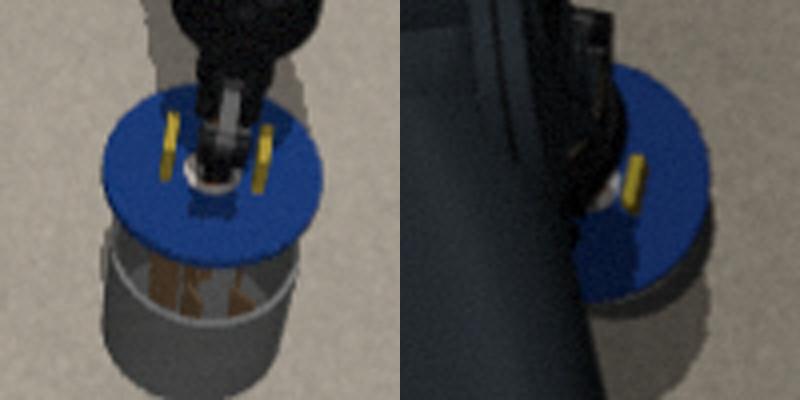

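Emit:
step_arm:
  rows:
    - {"travel": [1.5, -0.7, 4], "turn": 0}
    - {"travel": [1.5, -0.7, 8], "turn": 0}
    - {"travel": [0, 0, 10], "turn": 0}
    - {"travel": [0, 0, 10], "turn": 0}
    - {"travel": [0, 0, 8], "turn": 0}
    - {"travel": [0, 0, 5], "turn": 0}
    - {"travel": [0, 0, 1], "turn": 0}
    - {"travel": [0, 0, 0], "turn": 0}
    - {"travel": [0, 0, 0], "turn": 0}
    - {"travel": [0, 0, 0], "turn": 0}
    - {"travel": [0, 0, 0], "turn": 0}

```text
t: 10.32
tcp_pos: [556.1, 122.9, 201.8]
tool_rot: [2.46, 1.953, 0.002]
wrist_force: [-0.1, -0.2, -3.4]
gripper_width: 18.9
```

```bash
python3 go.py 556 120.3 182;python3 - <<'E'
from h import *
S=grab("scene");T=grab("top");s=telemetry.observe();p=s["tcp_pos"]
c=np.array([556,120.3,90]); qs=proj(S,[c])[0]; qt=proj(T,[c])[0]
a=crop(S,qs+[-0,-10],50,8,"x");b=crop(T,qt,50,8,"x");cv2.imwrite("pics/over2.png",cv2.resize(np.hstack([a,b]),(800,400)))
zo=p[2]-107.3+4
for n,f in(("scene",S),("top",T)):
    print(n,fitcirc(f,[(61,zo+22)],p[:2],9), fitcirc(f,[(61,zo+22),(16,zo+22)],p[:2],9),fitcirc(f,[(55,0)],(556,120.3),9))
E
```

```text
t 10.3167 p [556.1 122.9 201.8] xang 76.88 R2 [ 1.7e-03  2.0e-04 -1.0e+00] j6 1.9 w 18.9 F [-0.1 -0.2 -3.4]
tool delta [-2.6  0.4 19.8] rows 1.0
scene [199.94 558.5  120.35] [367.11 558.25 120.6 ] [162.38 554.5  120.55]
top [ 86.22 555.5  122.1 ] [149.73 554.75 119.85] [ 80.35 557.   121.8 ]
```

View pics/over2.png

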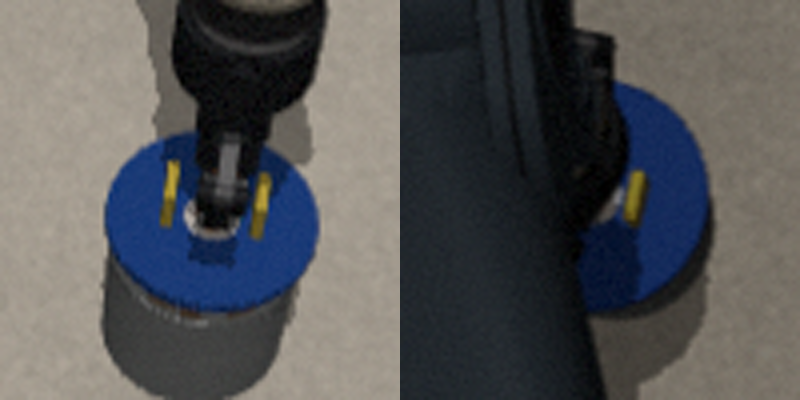

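Emit:
step_arm:
  rows:
    - {"travel": [0, 0, 2], "turn": 0}
    - {"travel": [0, 0, 3], "turn": 0}
    - {"travel": [0, 0, 3], "turn": 0}
    - {"travel": [0, 0, 2], "turn": 0}
    - {"travel": [0, 0, 2], "turn": 0}
    - {"travel": [0, 0, 1], "turn": 0}
    - {"travel": [0, 0, 0], "turn": 0}
    - {"travel": [0, 0, 0], "turn": 0}

```text
t: 11.08
tcp_pos: [555.6, 122.8, 187.8]
tool_rot: [-2.461, -1.953, 0.0]
wrist_force: [-0.0, -0.8, -3.2]
gripper_width: 18.7
```

```bash
python3 go.py 556 120.3 182
```

```text
t 11.0833 p [555.6 122.8 187.8] xang 76.88 R2 [-2.e-04  0.e+00 -1.e+00] j6 1.9 w 18.7 F [-0.  -0.8 -3.2]
tool delta [-2.4  1.   5.8] rows 1.0
```

Emit:
step_arm:
  rows:
    - {"travel": [0, 0, 1], "turn": 0}
    - {"travel": [0, 0, 1], "turn": 0}
    - {"travel": [0, 0, 1], "turn": 0}
    - {"travel": [0, 0, 1], "turn": 0}
    - {"travel": [0, 0, 1], "turn": 0}
    - {"travel": [0, 0, 0.5], "turn": 0}
    - {"travel": [0, 0, 0], "turn": 0}
    - {"travel": [0, 0, 0], "turn": 0}

```text
t: 11.75
tcp_pos: [555.6, 122.8, 182.4]
tool_rot: [-2.461, -1.953, 0.0]
wrist_force: [0.6, -0.2, -3.8]
gripper_width: 18.8
```

Emit:
step_arm:
  rows:
    - {"travel": [0, 0, 0.5], "turn": 0}
    - {"travel": [0, 0, 0.5], "turn": 0}
    - {"travel": [0, 0, 0], "turn": 0}
    - {"travel": [0, 0, 0], "turn": 0}

```text
t: 12.08
tcp_pos: [555.6, 122.8, 181.4]
tool_rot: [-2.461, -1.953, 0.0]
wrist_force: [-0.3, -0.8, -5.2]
gripper_width: 18.6
```

Emit:
step_arm:
  rows:
    - {"travel": [0, 0, 0.5], "turn": 0}
    - {"travel": [0, 0, 0.3], "turn": 0}
    - {"travel": [0, 0, 0], "turn": 0}
    - {"travel": [0, 0, 0], "turn": 0}

```text
t: 12.42
tcp_pos: [555.7, 122.8, 181.2]
tool_rot: [2.46, 1.953, 0.001]
wrist_force: [-1.3, -0.5, 0.4]
gripper_width: 18.4
```

Emit:
step_arm:
  rows:
    - {"travel": [0, 0, 0.3], "turn": 0}
    - {"travel": [0, 0, 0], "turn": 0}
    - {"travel": [0, 0, 0], "turn": 0}

```text
t: 12.67
tcp_pos: [555.7, 122.8, 181.2]
tool_rot: [2.46, 1.953, 0.001]
wrist_force: [-3.5, -0.1, 3.5]
gripper_width: 18.2
```

Emit:
step_arm:
  rows:
    - {"travel": [0, 0, 0], "turn": 0}
    - {"travel": [0, 0, 0], "turn": 0}
    - {"travel": [0, 0, 0], "turn": 0}
    - {"travel": [0, 0, 0], "turn": 0}
    - {"travel": [0, 0, 0], "turn": 0}
    - {"travel": [0, 0, 0], "turn": 0}
    - {"travel": [0, 0, 0], "turn": 0}
    - {"travel": [0, 0, 0], "turn": 0}
    - {"travel": [0, 0, 0], "turn": 0}
    - {"travel": [0, 0, 0], "turn": 0}
  jaw: -1

```text
t: 13.5
tcp_pos: [555.7, 122.8, 180.3]
tool_rot: [2.461, 1.953, 0.0]
wrist_force: [-0.8, 0.9, 0.1]
gripper_width: 85.6
```

```bash
python3 go.py;python3 - <<'E'
from h import *
S=grab("scene");T=grab("top")
a=crop(S,(368,225),50,8,"x");b=crop(T,(262,255),50,8,"x");cv2.imwrite("pics/rel.png",cv2.resize(np.hstack([a,b]),(800,400)))
E
```

```text
t 13.5 p [555.7 122.8 180.3] xang 76.88 R2 [ 0.  0. -1.] j6 1.9 w 85.6 F [-0.8  0.9  0.1]
```

View pics/rel.png

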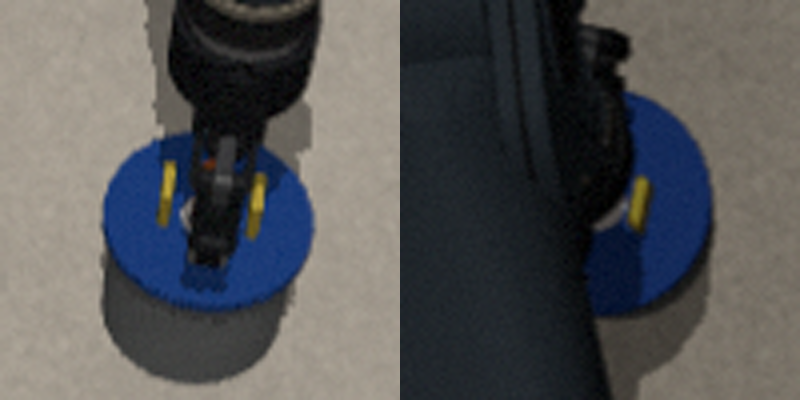

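Emit:
step_arm:
  rows:
    - {"travel": [0, 0, -3], "turn": 0}
    - {"travel": [0, 0, -8], "turn": 0}
    - {"travel": [0, 0, -16], "turn": 0}
    - {"travel": [0, 0, -16], "turn": 0}
    - {"travel": [0, 0, -16], "turn": 0}
    - {"travel": [0, 0, -16], "turn": 0}
    - {"travel": [0, 0, -16], "turn": 0}
    - {"travel": [0, 0, -16], "turn": 0}
    - {"travel": [0, 0, -8], "turn": 0}
    - {"travel": [0, 0, -3], "turn": 0}

```text
t: 14.43
tcp_pos: [556.4, 122.9, 301.1]
tool_rot: [2.459, 1.952, 0.006]
wrist_force: [0.9, -0.4, 0.2]
gripper_width: 85.2
```

Emit:
step_arm:
  rows:
    - {"travel": [0, 0, 0], "turn": -0.12}
    - {"travel": [0, 0, 0], "turn": -0.12}
    - {"travel": [0, 0, 0], "turn": -0.12}
    - {"travel": [0, 0, 0], "turn": -0.12}
    - {"travel": [0, 0, 0], "turn": -0.12}
    - {"travel": [0, 0, 0], "turn": -0.12}
    - {"travel": [0, 0, 0], "turn": -0.12}
    - {"travel": [0, 0, 0], "turn": -0.12}
    - {"travel": [0, 0, 0], "turn": -0.12}
    - {"travel": [0, 0, 0], "turn": -0.12}
    - {"travel": [0, 0, 0], "turn": -0.12}
    - {"travel": [0, 0, 0], "turn": -0.12}
    - {"travel": [0, 0, 0], "turn": -0.12}
    - {"travel": [0, 0, 0], "turn": 0}
    - {"travel": [0, 0, 0], "turn": 0}
    - {"travel": [0, 0, 0], "turn": 0}

```text
t: 15.77
tcp_pos: [555.5, 122.8, 297.8]
tool_rot: [-0.38, -3.118, 0.0]
wrist_force: [0.1, 0.0, 0.2]
gripper_width: 85.2
```

```bash
python3 go.py 556 120.5 210;python3 - <<'E'
from h import *
S=grab("scene");T=grab("top")
a=crop(S,(368,225),50,8,"x");b=crop(T,(262,255),50,8,"x");cv2.imwrite("pics/up.png",cv2.resize(np.hstack([a,b]),(800,400)))
for n,f,w in(("scene",S,(slice(180,270),slice(320,420))),("top",T,(slice(210,310),slice(215,315)))):
    for rz in([(61,100)],[(16,100)],[(10,142)]):print(n,rz,fitcirc(f,rz,(556,120.5),7))
    hsv=cv2.cvtColor(f["frame"],cv2.COLOR_RGB2HSV)
    m=cv2.inRange(hsv,(20,130,60),(35,255,255)); k=np.zeros_like(m);k[w]=m[w]
    nn,l,st,ce=cv2.connectedComponentsWithStats(k)
    for i in range(1,nn):
        if st[i,4]>8: print(st[i],ce[i].round(1),back(f,ce[i],117).round(1))
E
```

```text
t 15.7667 p [555.5 122.8 297.8] xang 166.12 R2 [-8.e-04 -1.e-04 -1.e+00] j6 0.342 w 85.2 F [0.1 0.  0.2]
tool delta [-1.1 -2.1 87.8] rows 3.0
scene [(61, 100)] [192.84 557.75 120.5 ]
scene [(16, 100)] [229.77 557.   121.  ]
scene [(10, 142)] [204.04 556.75 120.75]
[358 216   4  15  39] [359.3 222.6] [[550.2  96.2 117. ]]
[380 219   4  15  43] [381.5 226. ] [[562.4 145.7 117. ]]
top [(61, 100)] [111.18 554.   120.5 ]
top [(16, 100)] [154.51 555.   122.75]
top [(10, 142)] [184.54 549.75 118.  ]
[245 254   3   3   9] [246. 255.] [[553.  150.9 117. ]]
[269 254   4   8  25] [270.7 257.4] [[546.4  99.4 117. ]]
```

View pics/up.png

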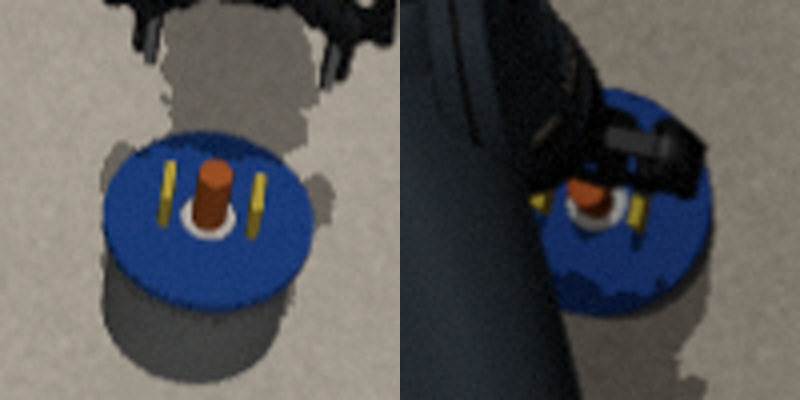

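```bash
python3 - <<'E'
from h import *
s=telemetry.observe();p=s["tcp_pos"];R=cv2.Rodrigues(s["tool_rot"])[0]
S=grab("scene")
P=[p+R@np.array(v,float) for v in [(x,y,z) for x in(-11,11) for y in(-42.5,42.5) for z in(40,60)]]
q=proj(S,P);print(q.round(1))
im=crop(S,(375,185),45,8,"tip",q)
E
```

```text
[[357.1 185.9]
 [356.3 191.9]
 [398.2 192.1]
 [396.8 198. ]
 [358.5 177.7]
 [357.7 183.8]
 [399.1 183.8]
 [397.8 189.9]]
```

View pics/tip.png

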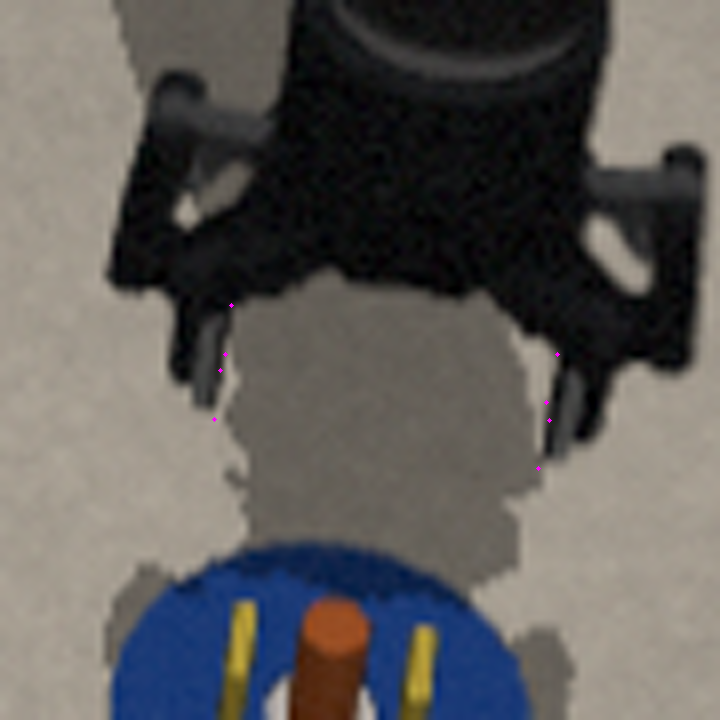

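Emit:
step_arm:
  rows:
    - {"travel": [-0.6, -0.9, 5], "turn": 0}
    - {"travel": [-0.6, -0.9, 15], "turn": 0}
    - {"travel": [0, 0, 20], "turn": 0}
    - {"travel": [0, 0, 20], "turn": 0}
    - {"travel": [0, 0, 20], "turn": 0}
    - {"travel": [0, 0, 15], "turn": 0}
    - {"travel": [0, 0, 5], "turn": 0}
    - {"travel": [0, 0, 0], "turn": 0}
    - {"travel": [0, 0, 0], "turn": 0}
    - {"travel": [0, 0, 0], "turn": 0}

```text
t: 16.75
tcp_pos: [557.2, 120.8, 199.8]
tool_rot: [0.376, 3.117, 0.001]
wrist_force: [0.4, 0.3, 0.8]
gripper_width: 85.7
```

```bash
python3 go.py 556.2 120.8 171.5; python3 - <<'E'
from h import *
s=telemetry.observe();p=s["tcp_pos"];R=cv2.Rodrigues(s["tool_rot"])[0]
S=grab("scene")
P=[p+R@np.array(v,float) for v in [(x,y,z) for x in(-11,11) for y in(-42.5,42.5) for z in(40,58)]]
crop(S,(368,215),45,8,"tip2",proj(S,P))
E
```

```text
t 16.75 p [557.2 120.8 199.8] xang 166.25 R2 [ 2.5e-03  2.0e-04 -1.0e+00] j6 0.336 w 85.7 F [0.4 0.3 0.8]
tool delta [ 1.  -0.3 28.3] rows 1.0
```

View pics/tip2.png

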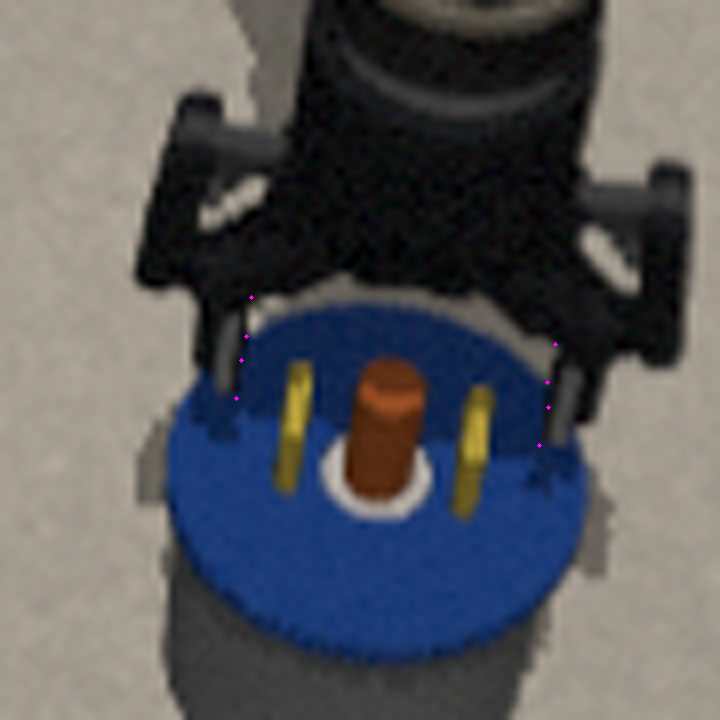

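Emit:
step_arm:
  rows:
    - {"travel": [0.5, -0.2, 4], "turn": 0}
    - {"travel": [0, 0, 8], "turn": 0}
    - {"travel": [0, 0, 8], "turn": 0}
    - {"travel": [0, 0, 5], "turn": 0}
    - {"travel": [0, 0, 2], "turn": 0}
    - {"travel": [0, 0, 1], "turn": 0}
    - {"travel": [0, 0, 0], "turn": 0}
    - {"travel": [0, 0, 0], "turn": 0}
    - {"travel": [0, 0, 0], "turn": 0}

```text
t: 17.55
tcp_pos: [556.1, 120.7, 170.7]
tool_rot: [0.376, 3.118, 0.0]
wrist_force: [-0.4, -0.3, 0.7]
gripper_width: 85.4
```

Emit:
step_arm:
  rows:
    - {"travel": [0, 0, 0], "turn": 0}
    - {"travel": [0, 0, 0], "turn": 0}
    - {"travel": [0, 0, 0], "turn": 0}
    - {"travel": [0, 0, 0], "turn": 0}
    - {"travel": [0, 0, 0], "turn": 0}
    - {"travel": [0, 0, 0], "turn": 0}
    - {"travel": [0, 0, 0], "turn": 0}
    - {"travel": [0, 0, 0], "turn": 0}
    - {"travel": [0, 0, 0], "turn": 0}
    - {"travel": [0, 0, 0], "turn": 0}
  jaw: 1
  squeeze: 40

```text
t: 18.38
tcp_pos: [556.2, 120.8, 170.9]
tool_rot: [0.376, 3.118, 0.0]
wrist_force: [0.6, 0.1, 4.8]
gripper_width: 57.7
```

```bash
python3 go.py ; python3 - <<'E'
from h import *
S=grab("scene");crop(S,(368,215),45,8,"grip2")
E
```

```text
t 18.3833 p [556.2 120.8 170.9] xang 166.26 R2 [ 1.2e-03  2.0e-04 -1.0e+00] j6 0.336 w 57.7 F [0.6 0.1 4.8]
```

View pics/grip2.png

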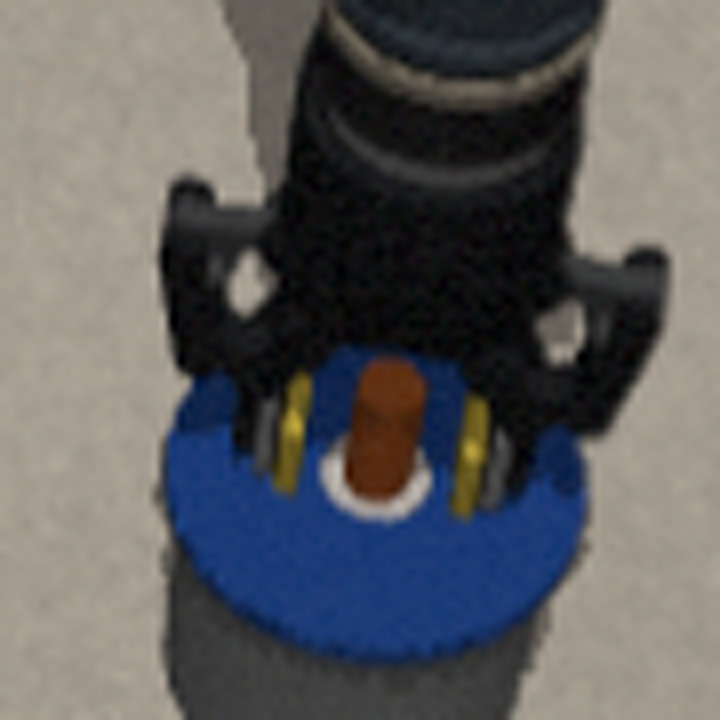

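Emit:
step_arm:
  rows:
    - {"travel": [0, 0, -1], "turn": 0}
    - {"travel": [0, 0, -2], "turn": 0}
    - {"travel": [0, 0, -4], "turn": 0}
    - {"travel": [0, 0, -4], "turn": 0}
    - {"travel": [0, 0, -4], "turn": 0}
    - {"travel": [0, 0, -6], "turn": 0}
    - {"travel": [0, 0, -6], "turn": 0}
    - {"travel": [0, 0, -6], "turn": 0}
    - {"travel": [0, 0, -6], "turn": 0}
    - {"travel": [0, 0, -6], "turn": 0}
    - {"travel": [0, 0, -6], "turn": 0}
    - {"travel": [0, 0, -6], "turn": 0}
    - {"travel": [0, 0, -6], "turn": 0}
    - {"travel": [0, 0, -6], "turn": 0}
    - {"travel": [0, 0, -5], "turn": 0}
    - {"travel": [0, 0, -4], "turn": 0}
    - {"travel": [0, 0, -2], "turn": 0}
    - {"travel": [0, 0, -1], "turn": 0}
    - {"travel": [0, 0, 0], "turn": 0}
    - {"travel": [0, 0, 0], "turn": 0}

```text
t: 20.1
tcp_pos: [555.8, 120.7, 251.0]
tool_rot: [-0.376, -3.119, 0.0]
wrist_force: [0.6, -0.5, -1.9]
gripper_width: 57.4
```

Emit:
step_arm:
  rows:
    - {"travel": [0, 0, 0], "turn": 0}
    - {"travel": [0, 0, 0], "turn": 0}
    - {"travel": [0, 0, 0], "turn": 0}
    - {"travel": [0, 0, 0], "turn": 0}
    - {"travel": [0, 0, 0], "turn": 0}
    - {"travel": [0, 0, 0], "turn": 0}

```text
t: 20.6
tcp_pos: [555.8, 120.7, 251.3]
tool_rot: [-0.376, -3.119, -0.0]
wrist_force: [0.9, 0.1, -1.7]
gripper_width: 57.0
```

```bash
python3 go.py ; python3 - <<'E'
from h import *
S=grab("scene");crop(S,(368,210),50,7,"fin");T=grab("top","fintop")
for rz in([(54,96)],[(54,90)]): print(fitcirc(S,rz,(556.5,120.5),6))
print(fitcirc(S,[(61,180)],(556.5,120.5),8))
E
```

```text
t 20.6 p [555.8 120.7 251.3] xang 166.26 R2 [-1.e-04  0.e+00 -1.e+00] j6 0.336 w 57.0 F [ 0.9  0.1 -1.7]
[123.39 556.5  120.5 ]
[123.39 553.   121.5 ]
[175.66 560.25 119.5 ]
```

View pics/fin.png

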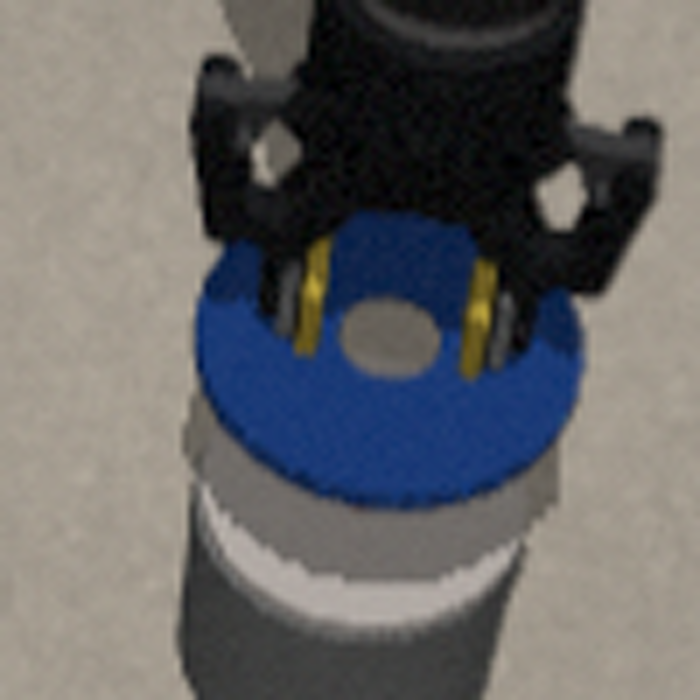

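View pics/fintop.png

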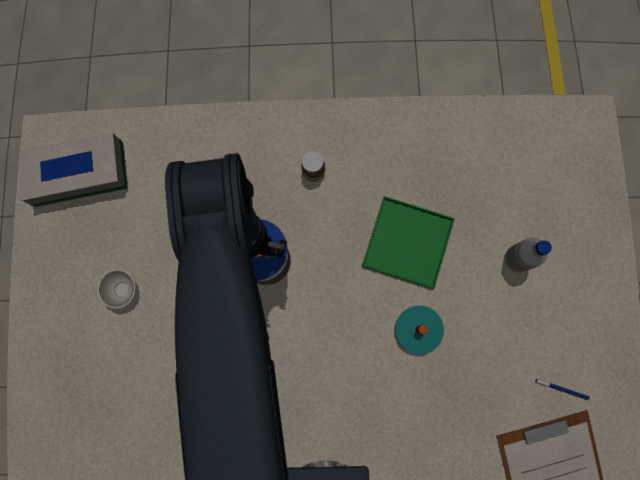

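```bash
python3 -c "
from station import job,telemetry
print(telemetry.observe()['qvel'].round(3)); print(job.job_done())"
```

```text
[ 0.003 -0.003  0.001  0.     0.     0.001]
the job is handed in; nothing more can be done
None
```

I closed the canister with the double lid, let go of the post, then lifted the blue cover off alone by its ears. I handed the job in at 20.6 s while still holding the cover; no verdict is reported.

- **Seating:** The lid met the rim at TCP height 181.2 mm, against 181.3 mm predicted. After release, the scene camera put the post at (556.8, 120.8) mm, about 1 mm from the canister mouth it had measured earlier. The top camera's fit of the post was about 7 mm off, but the arm partly blocked its view, so I did not use it.
- **Cover at hand-in:** It is gripped at 57 mm opening with about 1.7 N hanging load (the cover alone weighs about 1.4 N). The arm was at rest, the tool vertical, and the cover about 80 mm above where it lay.
- **Final pictures:** The white flange sits evenly on the canister along the side I can see. The tray is empty, and the jar, bottle, bowl and turquoise look-alike have not moved. The arm hides part of the canister from the top camera, and the held cover hides the post from the scene camera.
- **Camera disagreement:** The two cameras differed by 1 to 3 mm along x throughout. I used averages and same-camera comparisons, which stayed within the 4 mm play.

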